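# Seat the pot lid, unlatch the hold-down yoke and hold it raised

## Robot

A 6-joint arm with a two-finger parallel gripper is mounted at the origin on a cart in front of the work surface, level with it; the furniture and walls round the work are solid. World frame = base frame: x ahead of the robot, y to its left, z up, the work surface at z = 0. Lengths are in m, angles in degrees, forces in N, time in s.
With the tool pointing down it reaches from about 0.35 to 0.875 m from the base axis. Payload 4.2 kg.
Tool frame: the origin (TCP) lies midway between the tips of the shut fingers; the grasp point (between the pads) lies 19 mm behind it (r.pinch_z is the distance from the TCP to the grasp point, in m); z points along the fingers, y is the line along which they close (so a half turn about z gives the same grasp; the last joint's range is limited). The gripper opens to 87 mm and grips with 3 to 60 N. Pads are 19 mm wide; open, the fingers measure 117 mm over their backs; the gripper's body (75 mm by 190 mm) begins 51 mm behind the grasp point.
Start: joints at [-56.86, 22.042, 0.453, 0, -68.411, -14.817], TCP at [0.197, -0.593, 0.223] pointing down, gripper open.
Joint ranges: [-179.83, 179.83], [-69.29, 118.12], [-61.27, 80.66], [-181.25, 117.63], [-171.15, -9.14], [-177.46, 177.46]. Speed limits (degrees/s): [159.86, 159.86, 180, 180, 180, 180].

## Interface

Orientations are given as a 3x3 rotation matrix whose columns are the frame's x, y, z axes.
In Python, from station import r, imaging, models gives the robot as it stands. The module is installed in compiled form; this text tells all that it offers.
- The arm moves only by the tool apply_moves, never from a script. Its argument "moves" is a list of rows, each a list of 2 entries, a list of its own where there are three numbers: the shift along the tool's x, y, z in m, then the turn about the tool's z in degrees. A call has 1 to 5 rows; each row shifts and turns the commanded pose from where the row before left it, along the tool's axes as they then stand; what a row does not reach is not made up. A row lasts 1/12 s, in which the tool goes at most 41.7 mm and 7.16 degrees, less where a joint would pass 70% of its speed; a pose out of reach is approached as far as the arm can. A call is refused whole if a number of a shift passes 0.0417 or a number of a turn 7.16, either way. A call with a gripper value outside its range is refused whole. "hand" is the finger opening in m, from 0 to 0.087, set as the call begins (left out, the last holds). The fingers move at their own pace and stop on an object; the grip force is fixed at half the most. Time passes only in rows, so rows that do not move let the fingers close. It gives the time, the measured TCP pose, the force, the opening and the grip force at its end, in the units of the state.
- r.sense(): the state, without advancing time (a new reading comes with each control period).
- imaging.capture(name): name is "side" or "top" or "wrist"; returns a dict with "frame" (400x640x3 uint8, blue, green, red), "intrinsics" (3x3 intrinsics, pixels), "dist" ([k1, k2, p1, p2, k3] as OpenCV has them; the pictures are not rectified), "eye" and "orientation" of the camera in the world. Camera axes: x right, y down, z forward; pixel columns grow to the right and rows downward; lengths in m; the calibration is good to about 2 mm. A picture is of the moment at which its call begins. There is no depth.
- r.finish_job(): hands the job in; it is judged then, once.
Trained networks look in a picture, given as the dict that the camera call returned (one of the last four; its "shot" number tells which), for a name from the list of things; names that differ only in an ending like _2 or _b are one class to them, and where a whole thing is asked for, a point or a joint stands for the part that bears it (a point fixed in the world has none). Each returns a list of dicts, best first, with "confidence" (0 to 1); they miss things now and then, are a little off and sometimes report something else, mostly with a low value. They report only what shows in the picture. A call takes as long as a camera call.
- models.cut_out(picture, target): "region" (400x640 bool, what is visible of it) and "extent" ([left, top, width, height] as shares, 0 to 1, of the picture: columns of its width, rows of its height, round what is visible of it).
- models.place_of(picture, target): "at" ([column, row] as shares, 0 to 1, of the picture: columns of its width, rows of its height: a listed point, or the origin of a listed thing).
The state is a dict: "time_s": time; "joints": joint angles; "joint_velocities": joint speeds; "effort": joint torques, N m; "tcp_pos": TCP position; "ee_rot": TCP orientation; "wrist_force": force on the tool from outside, world axes, zero at the start; "moment": the same for the moment, N m; "gripper_width": opening from 0.0 (shut) to 1.0 (fully open); "gripper_force": force on a finger pad.
Only numpy, scipy, OpenCV 4.12 (cv2) and the standard library are available. Lean on these libraries where they do the work, as an engineer would, in place of code of your own. Each camera call takes 0.05 s, during which the arm holds its last target. There are 200 camera calls.

## Task

The dressing pot in the aluminium carry cradle is about to be taken out: first press its black lid straight down until it is fully home, with no orange seal showing. Then take the red tab, pull it out sideways (to the left, away from the blue coupler) against its spring, lift the blue yoke off its ball by that tab until the coupler is about 7 cm or more above where it sat, and finish still holding the tab with the yoke raised and still; the lid stays home, and the bottles and other things round the cradle are left where they stand.

Things in the scene. Friction and masses are not known exactly. Their poses are not given: they have to be found in the camera images.
- cradle: Aluminium cradle fixed to the table, plate 12 mm high, x -165 to +145, y +-72 mm about the origin (on the table). x axis runs from ball to hinge (away from the robot, yaw within +-0.45 rad), y left, z up. Steel pot (diameter 100, shoulder 82, rim 92 mm high) at x = +15; ball stud at x = -125; hinge lugs (top 109 mm high) at x = +115, all centred on y = 0.
- lid (a joint): How far the lid stands above its home position, m: 0 = fully home, starts 6 to 11 mm high; slides straight up and down with about 6 N of seal friction and stays where it is left. Solid stop at 0.
- lid_top (a point): Centre of the flat top of the lid's black knob (32 mm diameter); 122 mm above the work surface when the lid is home. The lid's flange is 74 mm wide and lies 23 mm below this point (upper side); an orange seal under it shows while it is not home.
- yoke (a joint): Angle of the blue hold-down yoke, rad: 0 = down on the ball, grows as its near end rises (stop at 1.2). It weighs about 0.5 kg in all and falls back when let go; about 4 N at the tab lifts it. It cannot rise while the latch bolt is in.
- hinge_point (a point): Middle of the yoke's hinge axis, 96 mm above the work surface; the axis runs along the cradle's y. The yoke turns about it; two blue rails (10 mm wide, at y = +-46 mm) run past the pot's neck at 84 to 96 mm height and converge on the coupler.
- coupler (a point): Centre of the top of the coupler, the 52 x 52 x 37 mm blue housing that caps the ball, 240 mm from the hinge; 115 mm above the work surface while the yoke is down.
- ball (a point): Top of the steel ball stud (diameter 25 mm) on the cradle, 108 mm above the work surface.
- latch (a joint): How far the bolt is pulled out of the coupler, m: 0 = locked; slides along the yoke's +y (left), stop at 0.016; free of the ball from 0.009, best 0.013 to 0.015. Its spring pulls back with 3.5 N at 0 to 9 N at the stop. The bolt must stay out until the yoke has risen 0.06 rad; after that the spring may draw it in.
- pull_tab: Red upright tab on the latch bolt, 12 mm thick (along the cradle's y), 28 mm wide (along x), from 82 to 158 mm above the table while the yoke is down. Origin at 136 mm height, 40 mm left (+y) of the coupler's centre: grip here, fingers closing along y, clear above the coupler. Moves with latch and yoke.
- sauce_thousand: Bystander: orange squeeze bottle, 55 x 56 x 200 mm; origin under its foot, z up.
- sauce_chilli: Bystander: red squeeze bottle, 57 x 58 x 193 mm; origin under its foot.
- sauce_pepper: Bystander: grey-black squeeze bottle, 55 x 55 x 198 mm; origin under its foot.
- sauce_mustard: Bystander: yellow squeeze bottle, 56 x 56 x 199 mm; origin under its foot.
- kitchen_timer: Bystander: red and white wind-up timer, 56 x 56 x 37 mm; origin under it.

How it is judged:
By the outcome, as a careful person would: the job done as asked, in the order asked, and still so for the second after the job is handed in, while the arm keeps its last pose, push and grip.
It also fails if it takes over 38 s, if anything falls off the work surface, if the arm or the gripper's body presses on something with over 40 N, if the wrist force passes 120 N, or if a joint passes its speed limit or range.

## Working session

There is one attempt and no reset: what is moved stays moved. The work goes in short steps, Python scripts to look and compute and a tool call to move; the robot and the scene stay as the last step left them, time stands still between calls to the robot, and variables do not carry over. Pictures are saved under pics/ and viewed, at most 10 in all, crops included, and the job is handed in when it is done.

Besides the shell and the picture viewer there is one more tool, called after "Call:" by a JSON object that holds its "name" and its "arguments", one argument or row to a line. apply_moves: Moves the arm, as the interface text tells. Its arguments: {"type":"object","properties":{"moves":{"type":"array"},"hand":{"type":"number"}},"required":["moves"]}

```bash
mkdir -p pics; cat > h.py <<'E'
import numpy as np, cv2
from station import r, imaging, models
from scipy.optimize import least_squares
def proj(p,P):
    R=np.array(p["orientation"]);e=np.array(p["eye"])
    return cv2.projectPoints(np.atleast_2d(P).astype(float),cv2.Rodrigues(R.T)[0],-R.T@e,np.array(p["intrinsics"]),np.array(p["dist"]))[0][:,0]
def ray(p,uv):
    u=cv2.undistortPoints(np.array([[uv]],float),np.array(p["intrinsics"]),np.array(p["dist"]))[0,0]
    return np.array(p["orientation"])@np.array([u[0],u[1],1.])
def atz(p,uv,z):
    d=ray(p,uv);e=np.array(p["eye"]);return e+d*(z-e[2])/d[2]
E
cat > m.py <<'E'
from h import *
s=r.sense();print(s["time_s"],np.round(s["tcp_pos"],4),np.round(s["ee_rot"],3).tolist())
Z=dict(lid_top=.13,hinge_point=.096,coupler=.115,ball=.108,pull_tab=.136,sauce_thousand=0,sauce_chilli=0,sauce_pepper=0,sauce_mustard=0,kitchen_timer=0)
ims=[]
for c in["top","side","wrist"]:
    p=imaging.capture(c);cv2.imwrite(f"pics/{c}0.png",p["frame"]);print(c,np.round(p["eye"],3),np.round(np.array(p["orientation"])[:,2],2))
    for n,z in Z.items():
        q=models.place_of(p,n)[:1]
        if q:
            uv=np.array(q[0]["at"])*[640,400];print(" ",n,round(q[0]["confidence"],2),np.round(uv,1),np.round(atz(p,uv,z),4))
    ims.append(p["frame"])
cv2.imwrite("pics/a.png",cv2.resize(np.vstack(ims[:2]),(720,900))[:, :][:900])
E
python3 m.py
```

```text
0.0 [ 0.1963 -0.5927  0.2215] [[-0.949, -0.314, -0.001], [-0.314, 0.949, 0.002], [0.0, 0.002, -1.0]]
top [ 0.542 -0.086  0.971] [ 0.08  0.   -1.  ]
  lid_top 0.56 [221.5 215.7] [0.5843 0.1502 0.13  ]
  hinge_point 0.7 [243.3 177.1] [0.6783 0.1072 0.096 ]
  coupler 0.84 [202.  272.4] [0.4541 0.2001 0.115 ]
  ball 0.68 [206.5 273.5] [0.4507 0.1916 0.108 ]
  pull_tab 0.6 [184.4 265.6] [0.4719 0.2337 0.136 ]
  sauce_thousand 0.97 [395.8 222.8] [ 0.5643 -0.2746  0.    ]
  sauce_chilli 0.93 [415.2 177.2] [ 0.6848 -0.3307  0.    ]
  sauce_pepper 0.66 [384.7 193.4] [ 0.6428 -0.2477  0.    ]
  sauce_mustard 0.94 [378.4 153.6] [ 0.7503 -0.2341  0.    ]
  kitchen_timer 0.76 [400.2 259.4] [ 0.4681 -0.2833  0.    ]
side [0.163 0.637 0.723] [ 0.43 -0.68 -0.6 ]
  lid_top 0.74 [276.9 248.5] [0.5911 0.1397 0.13  ]
  hinge_point 0.9 [259.8 237.4] [0.6727 0.1025 0.096 ]
  coupler 0.82 [317.  295.6] [0.4549 0.1926 0.115 ]
  ball 0.86 [317.6 295.9] [0.4568 0.1874 0.108 ]
  pull_tab 0.58 [304.6 297.8] [0.4613 0.2248 0.136 ]
  sauce_thousand 0.57 [370.5 204.7] [ 0.568  -0.2731  0.    ]
  sauce_chilli 0.73 [317.5 296.1] [0.5083 0.1093 0.    ]
  sauce_pepper 0.94 [340.5 200.9] [ 0.6532 -0.2415  0.    ]
  sauce_mustard 0.72 [314.5 194.7] [ 0.737  -0.2264  0.    ]
  kitchen_timer 0.75 [398.6 212.4] [ 0.4816 -0.2835  0.    ]
wrist [ 0.122 -0.619  0.385] [ 0.27  0.09 -0.96]
```

```bash
python3 -c "
import cv2,numpy as np
a=cv2.imread('pics/top0.png')[80:380,80:480];b=cv2.imread('pics/side0.png')[150:350,180:480]
cv2.imwrite('pics/v1.png',np.vstack([cv2.resize(a[:, :],(400,300)),cv2.resize(b,(400,267))]))
"
```

```text
(no output)
```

View pics/v1.png

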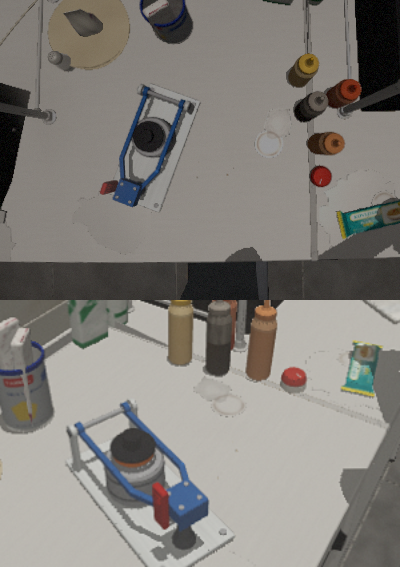

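```bash
cat > fit.py <<'E'
from h import *
def fit(cams=("top","side"),zl0=.13):
    obs=[]
    L=dict(lid_top=(.015,0),hinge_point=(.115,0,.096),coupler=(-.125,0,.115),ball=(-.125,0,.108),pull_tab=(-.125,.04,.136))
    for c in cams:
        p=imaging.capture(c)
        for n in L:
            q=models.place_of(p,n)[:1]
            if q and q[0]["confidence"]>.4: obs.append((p,c,n,np.array(q[0]["at"])*[640,400],q[0]["confidence"]))
    def W(v,n):
        l=L[n];c,s=np.cos(v[2]),np.sin(v[2]);z=l[2] if len(l)>2 else .122+v[3]
        return np.array([v[0]+c*l[0]-s*l[1],v[1]+s*l[0]+c*l[1],z])
    f=lambda v:np.r_[np.concatenate([(proj(p,W(v,n))[0]-uv)*w for p,c,n,uv,w in obs]),(v[3]-.0085)/.002]
    o=least_squares(f,[.57,.15,-.39,.0085],loss="soft_l1",f_scale=1.5)
    for p,c,n,uv,w in obs: print(c,n,round(w,2),np.round(proj(p,W(o.x,n))[0]-uv,1))
    print("xyyaw",np.round(o.x,4),"yawdeg",np.degrees(o.x[2]))
    for n in L: print(n,np.round(W(o.x,n),4))
    return o.x
if __name__=="__main__":
    import sys; fit(sys.argv[1:] or ("top","side"))
E
python3 fit.py top side top side; python3 -c "
import cv2,numpy as np
a=cv2.imread('pics/top0.png');b=cv2.imread('pics/wrist0.png')
cv2.imwrite('pics/v2.png',np.vstack([a,cv2.resize(b,(640,400))[:200]]))"
```

```text
top lid_top 0.66 [2.5 2.4]
top hinge_point 0.63 [-0.7 -3.1]
top coupler 0.55 [2.9 1.3]
top ball 0.87 [ 0.2 -0.1]
top pull_tab 0.51 [ 0.1 -0.3]
side lid_top 0.7 [1.3 1.6]
side hinge_point 0.81 [-0.6  0.5]
side ball 0.73 [1.4 1.9]
side pull_tab 0.93 [-3.4 -0.5]
top lid_top 0.98 [0.5 0.9]
top hinge_point 0.71 [-1.7  0.5]
top coupler 0.88 [2.1 0.9]
top ball 0.73 [ 0.1 -2.1]
top pull_tab 0.52 [2.6 1.1]
side hinge_point 0.66 [ 0.2 -0.7]
side coupler 0.65 [-0.3 -0.6]
side ball 0.63 [-2.9  0.4]
side pull_tab 0.65 [-2.8  2.8]
xyyaw [ 0.5733  0.1481 -0.3568  0.0104] yawdeg -20.44073152077959
lid_top [0.5874 0.1428 0.1324]
hinge_point [0.6811 0.1079 0.096 ]
coupler [0.4562 0.1917 0.115 ]
ball [0.4562 0.1917 0.108 ]
pull_tab [0.4702 0.2292 0.136 ]
```

View pics/v2.png

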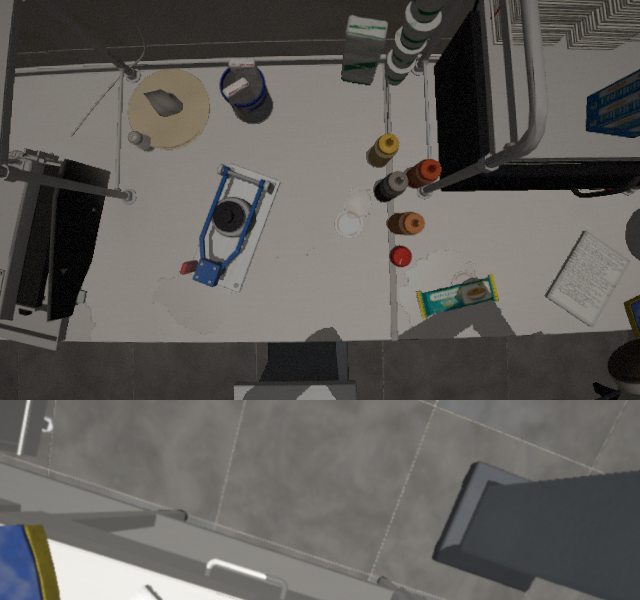

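Call:
{"name": "apply_moves", "arguments": {
  "moves": [
    [[-0.022,0.0275,-0.006],0],
    [[-0.022,0.0275,-0.006],0],
    [[-0.022,0.0275,-0.006],0],
    [[-0.022,0.0275,-0.006],0],
    [[-0.022,0.0275,-0.006],0]
  ]
}}

```text
time_s: 3.27
tcp_pos: [0.2579, -0.4267, 0.2528]
ee_rot: [[-0.949, -0.314, 0.0], [-0.314, 0.949, -0.0], [-0.0, -0.0, -1.0]]
wrist_force: [1.1, 0.0, -0.1]
gripper_width: 0.999
gripper_force: 0.0
```

Call:
{"name": "apply_moves", "arguments": {
  "moves": [
    [[-0.022,0.0275,-0.006],0],
    [[-0.022,0.0275,-0.006],0],
    [[-0.022,0.0275,-0.006],0],
    [[-0.022,0.0275,-0.006],0],
    [[-0.022,0.0275,-0.006],0]
  ]
}}

```text
time_s: 3.68
tcp_pos: [0.319, -0.2615, 0.2832]
ee_rot: [[-0.949, -0.314, 0.001], [-0.314, 0.949, -0.0], [-0.001, -0.001, -1.0]]
wrist_force: [1.1, -0.4, -0.2]
gripper_width: 0.997
gripper_force: 0.0
```

Call:
{"name": "apply_moves", "arguments": {
  "moves": [
    [[-0.022,0.0275,0],0],
    [[-0.022,0.0275,0],0],
    [[-0.022,0.0275,0],0],
    [[-0.022,0.0275,0],0],
    [[-0.022,0.0275,0],0]
  ],
  "hand": 0
}}

```text
time_s: 4.1
tcp_pos: [0.3802, -0.0963, 0.2831]
ee_rot: [[-0.949, -0.315, 0.002], [-0.315, 0.949, 0.0], [-0.002, -0.0, -1.0]]
wrist_force: [0.9, -0.0, 0.4]
gripper_width: 0.704
gripper_force: 0.0
```

Call:
{"name": "apply_moves", "arguments": {
  "moves": [
    [[-0.03,0.018,0],0],
    [[-0.03,0.018,0],0],
    [[-0.03,0.018,0],0],
    [[-0.03,0.018,0],0],
    [[-0.03,0.018,0],0]
  ]
}}

```text
time_s: 4.52
tcp_pos: [0.495, 0.0362, 0.2829]
ee_rot: [[-0.949, -0.315, 0.001], [-0.315, 0.949, 0.0], [-0.001, -0.0, -1.0]]
wrist_force: [0.1, -0.2, 1.2]
gripper_width: 0.324
gripper_force: 0.0
```

Call:
{"name": "apply_moves", "arguments": {
  "moves": [
    [[-0.03,0.018,0],0],
    [[-0.03,0.018,0],0],
    [[-0.03,0.018,0],0],
    [[-0.03,0.018,0],0],
    [[0,0,0],6.6]
  ]
}}

```text
time_s: 4.93
tcp_pos: [0.5886, 0.1448, 0.2804]
ee_rot: [[-0.979, -0.204, -0.0], [-0.204, 0.979, -0.0], [0.0, -0.0, -1.0]]
wrist_force: [0.2, -0.6, -0.5]
gripper_width: 0.021
gripper_force: 0.0
```

Call:
{"name": "apply_moves", "arguments": {
  "moves": [
    [[0,0,0],6.6],
    [[0,0,0],6.6],
    [[0,0,0],6.6],
    [[0,0,0],6.6],
    [[0,0,0],6.6]
  ]
}}

```text
time_s: 5.35
tcp_pos: [0.5855, 0.1408, 0.2825]
ee_rot: [[-0.93, 0.368, -0.0], [0.368, 0.93, -0.0], [0.0, -0.0, -1.0]]
wrist_force: [-0.1, 0.4, -0.7]
gripper_width: 0.001
gripper_force: 0.0
```

```bash
python3 fit.py top side wrist wrist; python3 -c "
from h import *
p=imaging.capture('wrist');cv2.imwrite('pics/v3.png',p['frame']);s=r.sense();print(s['time_s'],np.round(s['tcp_pos'],4),np.round(s['ee_rot'],3).tolist(),np.round(s['joints'],1),s['wrist_force'])"
```

```text
top hinge_point 0.95 [ 2.4 -3.2]
top coupler 0.64 [3.3 0.3]
top ball 0.72 [-0.4 -0.7]
top pull_tab 0.56 [1.6 2.5]
side lid_top 0.63 [ 2.7 -0.4]
side hinge_point 0.68 [-0.5  0.9]
side coupler 0.91 [ 0.2 -0.4]
side ball 0.91 [1.4 0.5]
side pull_tab 0.81 [-3.  -2.3]
wrist lid_top 0.63 [1.4 3. ]
wrist coupler 0.64 [-1.4 -0.4]
wrist pull_tab 0.93 [ 2.5 -0.4]
wrist lid_top 0.85 [ 0. -1.]
wrist coupler 0.78 [-1.5  0.7]
wrist ball 0.6 [-0.8 -1.7]
wrist pull_tab 0.81 [ 1.5 -0.2]
xyyaw [ 0.5711  0.1458 -0.3716  0.0083] yawdeg -21.288986549543324
lid_top [0.585  0.1404 0.1303]
hinge_point [0.6782 0.1041 0.096 ]
coupler [0.4546 0.1912 0.115 ]
ball [0.4546 0.1912 0.108 ]
pull_tab [0.4691 0.2285 0.136 ]
6.6 [0.5855 0.1407 0.2826] [[-0.932, 0.363, 0.0], [0.363, 0.932, -0.0], [-0.0, -0.0, -1.0]] [  28.9   17.8    2.8    0.   -75.  -140.2] [-0.48683092 -0.61479601 -0.13116219]
```

View pics/v3.png

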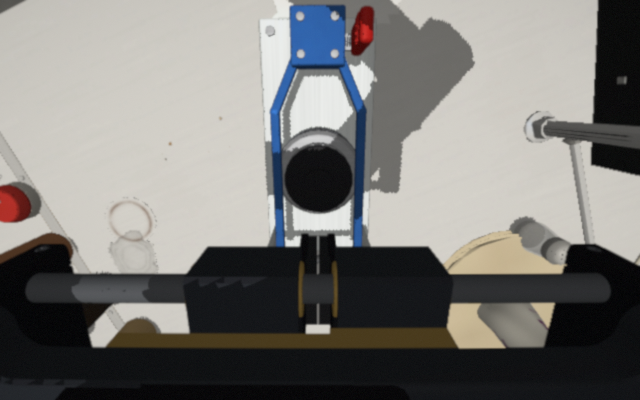

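Call:
{"name": "apply_moves", "arguments": {
  "moves": [
    [[0,0,0.035],0],
    [[0,0,0.035],0],
    [[0,0,0.035],0],
    [[0,0,0.025],0],
    [[0,0,0.01],0]
  ]
}}

```text
time_s: 7.02
tcp_pos: [0.583, 0.1397, 0.1382]
ee_rot: [[-0.932, 0.364, -0.007], [0.364, 0.932, -0.003], [0.006, -0.005, -1.0]]
wrist_force: [-0.9, -0.4, -0.8]
gripper_width: 0.003
gripper_force: 0.0
```

Call:
{"name": "apply_moves", "arguments": {
  "moves": [
    [[0,0,0.002],0],
    [[0,0,0.002],0],
    [[0,0,0.002],0],
    [[0,0,0.002],0],
    [[0,0,0.001],0]
  ]
}}

```text
time_s: 7.43
tcp_pos: [0.5861, 0.141, 0.1348]
ee_rot: [[-0.932, 0.363, 0.002], [0.363, 0.932, 0.001], [-0.002, 0.002, -1.0]]
wrist_force: [-0.3, 0.6, -0.1]
gripper_width: 0.005
gripper_force: 0.0
```

Call:
{"name": "apply_moves", "arguments": {
  "moves": [
    [[0,0,0.002],0],
    [[0,0,0.002],0],
    [[0,0,0.002],0],
    [[0,0,0.001],0]
  ]
}}

```text
time_s: 7.77
tcp_pos: [0.5861, 0.141, 0.1278]
ee_rot: [[-0.932, 0.362, 0.002], [0.362, 0.932, 0.001], [-0.002, 0.001, -1.0]]
wrist_force: [-1.3, 0.4, 5.0]
gripper_width: 0.008
gripper_force: 2.7
```

Call:
{"name": "apply_moves", "arguments": {
  "moves": [
    [[0,0,0.002],0],
    [[0,0,0.001],0],
    [[0,0,0.001],0]
  ]
}}

```text
time_s: 8.02
tcp_pos: [0.5861, 0.141, 0.1239]
ee_rot: [[-0.932, 0.362, 0.002], [0.362, 0.932, 0.001], [-0.002, 0.001, -1.0]]
wrist_force: [-1.7, -0.3, 5.3]
gripper_width: 0.006
gripper_force: 2.7
```

Call:
{"name": "apply_moves", "arguments": {
  "moves": [
    [[0,0,0.001],0],
    [[0,0,0.001],0],
    [[0,0,0.001],0]
  ]
}}

```text
time_s: 8.27
tcp_pos: [0.5862, 0.141, 0.1223]
ee_rot: [[-0.932, 0.362, 0.003], [0.362, 0.932, 0.0], [-0.002, 0.001, -1.0]]
wrist_force: [-5.9, 0.8, 15.3]
gripper_width: 0.006
gripper_force: 7.9
```

Call:
{"name": "apply_moves", "arguments": {
  "moves": [
    [[0,0,0.001],0],
    [[0,0,0],0]
  ]
}}

```text
time_s: 8.43
tcp_pos: [0.5862, 0.141, 0.1223]
ee_rot: [[-0.932, 0.362, 0.003], [0.362, 0.932, 0.0], [-0.003, 0.001, -1.0]]
wrist_force: [-6.2, 0.1, 15.3]
gripper_width: 0.005
gripper_force: 7.5
```

Call:
{"name": "apply_moves", "arguments": {
  "moves": [
    [[0,0,0.002],0],
    [[0,0,0.002],0]
  ]
}}

```text
time_s: 8.6
tcp_pos: [0.5865, 0.141, 0.1221]
ee_rot: [[-0.933, 0.36, 0.004], [0.36, 0.933, -0.001], [-0.004, 0.001, -1.0]]
wrist_force: [-15.9, 1.0, 39.8]
gripper_width: 0.002
gripper_force: 20.1
```

Call:
{"name": "apply_moves", "arguments": {
  "moves": [
    [[0,0,-0.01],0],
    [[0,0,-0.03],0],
    [[0,0,-0.04],0],
    [[0,0,-0.04],0]
  ]
}}

```text
time_s: 8.93
tcp_pos: [0.5847, 0.1403, 0.2351]
ee_rot: [[-0.932, 0.363, -0.002], [0.363, 0.932, -0.001], [0.002, -0.002, -1.0]]
wrist_force: [0.9, 1.5, -0.1]
gripper_width: 0.004
gripper_force: 0.0
```

```bash
python3 fit.py side top wrist; python3 -c "
from h import *
p=imaging.capture('side');cv2.imwrite('pics/v4.png',cv2.resize(p['frame'][200:340,210:370],None,fx=4,fy=4,interpolation=cv2.INTER_CUBIC));s=r.sense();print(s['time_s'],np.round(s['tcp_pos'],4),np.round(s['ee_rot'],3).tolist(),s['wrist_force'])"
```

```text
side lid_top 0.71 [ 0.9 -4.6]
side hinge_point 0.91 [-0.4 -2.7]
side coupler 0.72 [ 0.3 -1.4]
side ball 0.63 [0.3 1.7]
side pull_tab 0.82 [-0.1 -1. ]
top lid_top 0.47 [1.2 0.9]
top hinge_point 0.66 [ 0.5 -1.3]
top coupler 0.96 [0.3 2.2]
top pull_tab 0.52 [2.8 2.6]
wrist lid_top 0.65 [1.7 0.3]
wrist coupler 0.63 [-0.4 -1.9]
wrist ball 0.75 [0.4 0.6]
wrist pull_tab 0.62 [1.4 0.1]
xyyaw [ 0.5714  0.1481 -0.3574  0.007 ] yawdeg -20.475691444447953
lid_top [0.5855 0.1428 0.129 ]
hinge_point [0.6792 0.1079 0.096 ]
coupler [0.4543 0.1918 0.115 ]
ball [0.4543 0.1918 0.108 ]
pull_tab [0.4683 0.2293 0.136 ]
9.8833 [0.5855 0.1407 0.2345] [[-0.932, 0.363, 0.0], [0.363, 0.932, -0.0], [-0.0, 0.0, -1.0]] [ 0.98157749 -0.72446612  0.32685481]
```

View pics/v4.png

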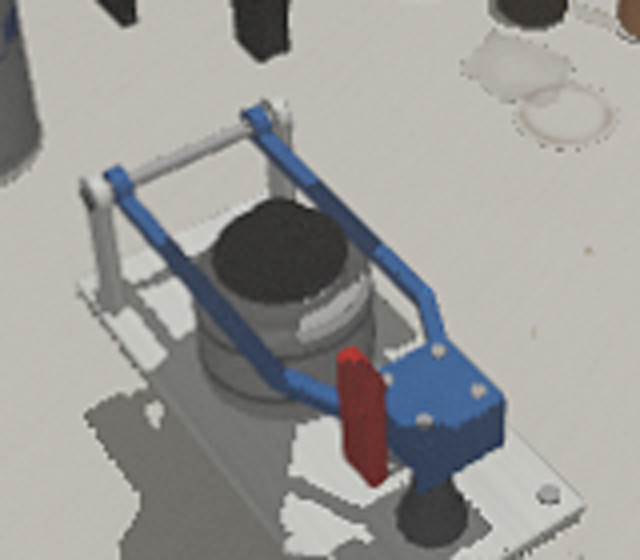

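Call:
{"name": "apply_moves", "arguments": {
  "moves": [
    [[0.028,0.008,0],0],
    [[0.028,0.008,0],0],
    [[0.028,0.008,0],0],
    [[0.028,0.008,0],0],
    [[0.028,0.008,0],0]
  ],
  "hand": 0.06
}}

```text
time_s: 10.3
tcp_pos: [0.4685, 0.2294, 0.2347]
ee_rot: [[-0.932, 0.363, 0.0], [0.363, 0.932, 0.0], [-0.0, 0.0, -1.0]]
wrist_force: [0.2, 0.2, 0.1]
gripper_width: 0.298
gripper_force: 0.0
```

```bash
python3 fit.py side top wrist; python3 -c "
from h import *
p=imaging.capture('wrist');cv2.imwrite('pics/v5.png',p['frame']);s=r.sense();print(s['time_s'],np.round(s['tcp_pos'],4),s['gripper_width'])
t=s['tcp_pos'];R=np.array(s['ee_rot'])
# tab mask centroid + top-face projection for comparison
m=models.cut_out(p,'pull_tab')
if m: 
  ys,xs=np.nonzero(m[0]['region']);print(m[0]['confidence'],xs.min(),xs.max(),ys.min(),ys.max())
for dy in(-.006,.006):
  for z in(.158,.115):
    for dx in(-.014,.014): print(dy,z,dx,np.round(proj(p,np.r_[.4689,.2287,z]+R@[dx,dy,0])[0],1))
"
```

```text
side lid_top 0.75 [-0.7 -2.1]
side hinge_point 0.73 [-43.6 -62.4]
side coupler 0.9 [-3.4  0.6]
side ball 0.94 [ 0.3 -0.7]
side pull_tab 0.7 [ 1.6 -1.4]
top lid_top 0.7 [1.1 2.8]
top hinge_point 0.94 [ 1.9 -1.3]
top coupler 0.78 [1.6 2.6]
top ball 0.86 [ 0.  -0.4]
wrist lid_top 0.7 [0.6 1.7]
wrist coupler 0.94 [-1.1 -0.7]
wrist ball 0.71 [-0.2 -1.6]
wrist pull_tab 0.92 [ 5.1 -0.4]
xyyaw [ 0.5702  0.1472 -0.3825  0.0041] yawdeg -21.91790511389824
lid_top [0.5842 0.1416 0.1261]
hinge_point [0.6769 0.1042 0.096 ]
coupler [0.4543 0.1938 0.115 ]
ball [0.4543 0.1938 0.108 ]
pull_tab [0.4692 0.2309 0.136 ]
11.25 [0.4695 0.2288 0.2345] 0.6905500466733929
0.77 308 325 171 221
-0.006 0.158 -0.014 [310.6 224.6]
-0.006 0.158 0.014 [310.4 190.5]
-0.006 0.115 -0.014 [311.6 207.9]
-0.006 0.115 0.014 [311.4 178.2]
0.006 0.158 -0.014 [325.7 224.6]
0.006 0.158 0.014 [326.  190.5]
0.006 0.115 -0.014 [324.6 207.9]
0.006 0.115 0.014 [324.8 178.2]
```

View pics/v5.png

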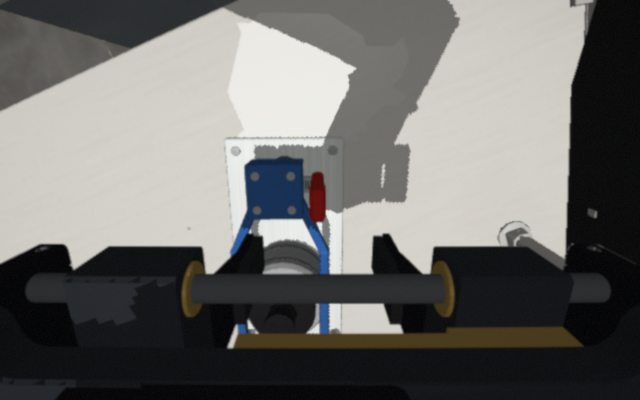

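Call:
{"name": "apply_moves", "arguments": {
  "moves": [
    [[0.002,-0.001,0.035],0],
    [[0,0,0.035],0],
    [[0,0,0.025],0],
    [[0,0,0.012],0],
    [[0,0,0.005],0]
  ]
}}

```text
time_s: 11.72
tcp_pos: [0.4661, 0.2276, 0.1201]
ee_rot: [[-0.932, 0.363, -0.004], [0.363, 0.932, -0.003], [0.002, -0.004, -1.0]]
wrist_force: [-0.4, -0.8, -0.2]
gripper_width: 0.691
gripper_force: 0.0
```

Call:
{"name": "apply_moves", "arguments": {
  "moves": [
    [[0,0,0],0],
    [[0,0,0],0]
  ]
}}

```text
time_s: 11.88
tcp_pos: [0.4679, 0.2291, 0.1233]
ee_rot: [[-0.932, 0.362, 0.001], [0.362, 0.932, 0.001], [-0.001, 0.001, -1.0]]
wrist_force: [-0.2, -0.5, -0.4]
gripper_width: 0.686
gripper_force: 0.0
```

Call:
{"name": "apply_moves", "arguments": {
  "moves": [
    [[0,0,0],0],
    [[0,0,0],0],
    [[0,0,0],0],
    [[0,0,0],0],
    [[0,0,0],0]
  ],
  "hand": 0
}}

```text
time_s: 12.3
tcp_pos: [0.4674, 0.2287, 0.123]
ee_rot: [[-0.932, 0.363, 0.001], [0.363, 0.932, 0.001], [-0.0, 0.001, -1.0]]
wrist_force: [-0.4, 0.7, -0.6]
gripper_width: 0.396
gripper_force: 0.0
```

Call:
{"name": "apply_moves", "arguments": {
  "moves": [
    [[0,0,0],0],
    [[0,0,0],0],
    [[0,0,0],0]
  ]
}}

```text
time_s: 12.55
tcp_pos: [0.4673, 0.2286, 0.1226]
ee_rot: [[-0.932, 0.363, -0.0], [0.363, 0.932, 0.0], [0.0, -0.0, -1.0]]
wrist_force: [-0.0, 0.6, -0.4]
gripper_width: 0.168
gripper_force: 0.0
```

Call:
{"name": "apply_moves", "arguments": {
  "moves": [
    [[0,0,0],0],
    [[0,0,0],0],
    [[0,0,0],0]
  ]
}}

```text
time_s: 12.8
tcp_pos: [0.4676, 0.2291, 0.1226]
ee_rot: [[-0.932, 0.362, 0.001], [0.362, 0.932, 0.001], [-0.0, 0.001, -1.0]]
wrist_force: [1.0, 1.9, -0.7]
gripper_width: 0.14
gripper_force: 30.0
```

Call:
{"name": "apply_moves", "arguments": {
  "moves": [
    [[0,0.003,0],0],
    [[0,0.003,0],0],
    [[0,0.003,0],0],
    [[0,0.002,0],0],
    [[0,0,0],0]
  ]
}}

```text
time_s: 13.22
tcp_pos: [0.4705, 0.2369, 0.1223]
ee_rot: [[-0.932, 0.363, -0.003], [0.363, 0.932, -0.005], [0.001, -0.006, -1.0]]
wrist_force: [-0.6, -6.5, 3.3]
gripper_width: 0.136
gripper_force: 30.0
```

Call:
{"name": "apply_moves", "arguments": {
  "moves": [
    [[0,0.002,0],0],
    [[0,0.002,0],0],
    [[0,0.001,0],0],
    [[0,0,0],0]
  ]
}}

```text
time_s: 13.55
tcp_pos: [0.4719, 0.2407, 0.1223]
ee_rot: [[-0.932, 0.363, -0.004], [0.363, 0.932, -0.006], [0.002, -0.007, -1.0]]
wrist_force: [-0.3, -7.8, 3.4]
gripper_width: 0.131
gripper_force: 30.0
```

Call:
{"name": "apply_moves", "arguments": {
  "moves": [
    [[0,0.001,0],0],
    [[0,0.001,0],0],
    [[0,0,0],0]
  ]
}}

```text
time_s: 13.8
tcp_pos: [0.4725, 0.2423, 0.1222]
ee_rot: [[-0.932, 0.363, -0.004], [0.363, 0.932, -0.007], [0.002, -0.008, -1.0]]
wrist_force: [-0.8, -8.4, 3.8]
gripper_width: 0.135
gripper_force: 30.0
```

Call:
{"name": "apply_moves", "arguments": {
  "moves": [
    [[-0.001,0,-0.004],0],
    [[-0.001,0,-0.006],0],
    [[-0.0015,0,-0.006],0],
    [[-0.0015,0,-0.006],0],
    [[0,0,0],0]
  ]
}}

```text
time_s: 14.22
tcp_pos: [0.4752, 0.2397, 0.1425]
ee_rot: [[-0.931, 0.365, -0.009], [0.365, 0.931, -0.007], [0.006, -0.01, -1.0]]
wrist_force: [-2.3, -7.7, -5.6]
gripper_width: 0.139
gripper_force: 30.0
```

Call:
{"name": "apply_moves", "arguments": {
  "moves": [
    [[-0.002,0,-0.007],0],
    [[-0.002,0,-0.007],0],
    [[-0.002,0,-0.006],0],
    [[-0.0025,0,-0.006],0],
    [[0,0,0],0]
  ]
}}

```text
time_s: 14.63
tcp_pos: [0.4823, 0.2369, 0.1682]
ee_rot: [[-0.931, 0.365, -0.011], [0.365, 0.931, -0.007], [0.008, -0.011, -1.0]]
wrist_force: [-5.6, -7.1, -5.0]
gripper_width: 0.137
gripper_force: 30.0
```

Call:
{"name": "apply_moves", "arguments": {
  "moves": [
    [[-0.0025,0,-0.006],0],
    [[-0.0025,0,-0.006],0],
    [[-0.0025,0,-0.005],0],
    [[-0.003,0,-0.006],0],
    [[0,0,0],0]
  ]
}}

```text
time_s: 15.05
tcp_pos: [0.4918, 0.2333, 0.1912]
ee_rot: [[-0.931, 0.365, -0.012], [0.365, 0.931, -0.007], [0.009, -0.011, -1.0]]
wrist_force: [-6.8, -5.9, -3.3]
gripper_width: 0.138
gripper_force: 30.0
```

Call:
{"name": "apply_moves", "arguments": {
  "moves": [
    [[-0.003,0,-0.005],0],
    [[-0.003,0,-0.005],0],
    [[-0.003,0,-0.005],0],
    [[-0.003,0,-0.005],0],
    [[0,0,0],0]
  ]
}}

```text
time_s: 15.47
tcp_pos: [0.5028, 0.2292, 0.2113]
ee_rot: [[-0.931, 0.365, -0.013], [0.365, 0.931, -0.007], [0.009, -0.011, -1.0]]
wrist_force: [-8.5, -5.0, -2.5]
gripper_width: 0.139
gripper_force: 30.0
```

Call:
{"name": "apply_moves", "arguments": {
  "moves": [
    [[0,0,0],0],
    [[0,0,0],0],
    [[0,0,0],0]
  ]
}}

```text
time_s: 15.72
tcp_pos: [0.5023, 0.2291, 0.2105]
ee_rot: [[-0.931, 0.364, -0.014], [0.365, 0.931, -0.007], [0.01, -0.012, -1.0]]
wrist_force: [-8.7, -5.6, -1.2]
gripper_width: 0.136
gripper_force: 30.0
```

```bash
python3 -c "
from h import *
P={c:imaging.capture(c) for c in('side','top','wrist')}
ob=[]
for c,p in P.items():
  q=models.place_of(p,'coupler')[:1]
  if q: uv=np.array(q[0]['at'])*[640,400];print(c,q[0]['confidence'],uv);ob.append((p,uv))
o=least_squares(lambda X:np.concatenate([proj(p,X)[0]-u for p,u in ob]),[.47,.19,.2],loss='soft_l1');print('coupler',o.x,o.cost)
a=P['side']['frame'][150:350,180:500];cv2.imwrite('pics/v6.png',np.vstack([cv2.resize(a,(480,300),interpolation=cv2.INTER_CUBIC),cv2.resize(P['wrist']['frame'],(480,300))]))
s=r.sense();print(s['time_s'],s['tcp_pos'],s['wrist_force'],np.abs(s['joint_velocities']).max())"
```

```text
side 0.64 [308.224 256.32 ]
top 0.84 [195.392 265.72 ]
wrist 0.61 [225.6  235.48]
coupler [0.47670202 0.18265314 0.20495636] 2.4031141114514454
16.0167 [0.50232722 0.22913027 0.21053587] [-7.51895865 -5.80854977 -1.33746658] 0.06585042260130833
```

View pics/v6.png

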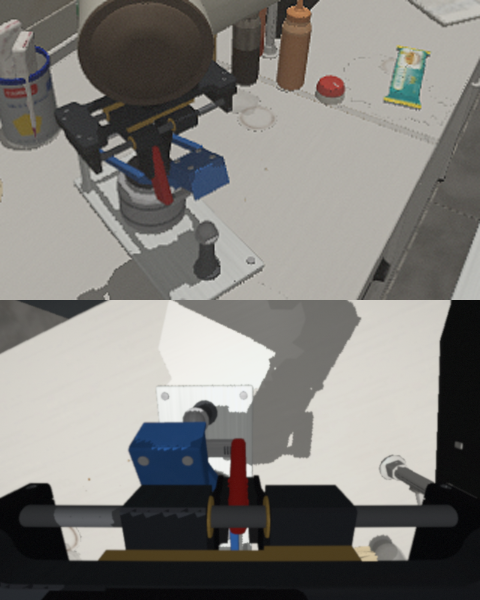

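The yoke is up: the coupler sits about 90 mm above its seat with the ball bare below it (side crop about (205,235)). The red tab is gripped between the pads (wrist view about (237,470)).

```bash
python3 -c "
from station import r
print(r.finish_job())"
```

```text
the job is handed in; nothing more can be done
None
```

I pressed the lid home with no orange seal showing, pulled the red tab out about 14 mm, and lifted the yoke until the coupler sat about 90 mm above its seat; I handed the job in at about 16 s with the tab still gripped, the yoke still, and nothing around the cradle touched.

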